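# Open the furnace's drop-down door with the hook rod

## Task

Open the small bench furnace, touching it only with the hook rod and never with the gripper or arm: take the rod out of its cradle, catch the pull ring on the door's top edge with the hook and bring the door down under control, without letting it drop, until it rests level on its stop. Then unhook and lay the rod back in its cradle, in both forks, and leave everything else on the bench as it is.

Things in the scene. Friction and masses are not known exactly. Their poses are not given: they have to be found in the camera images.
- furnace: white and grey box furnace fixed at the back of the bench, 210 wide (its y), 194 deep, 208 high. Origin: on the bench under the middle of the door hinge, at its front edge; its front faces its own -x (towards the robot), z up. The door fills the front above an 85 mm high control base. The flat roof at z = 208 behind the ring is free, but for a flue pipe 130 mm behind the ring
- door_hinge (a point): middle of the door's hinge axis, at the door's lower front edge, z = 85; the axis runs along the furnace's y
- door (a joint): door angle: 0 upright and shut, grows as the top comes forward and down, 1.55 level on its stop. The door is 172 wide, 123 high above the hinge, 22 thick, 0.32 kg. Hinge friction about 0.06 N m: near upright it stays or leans shut and needs a light pull (about 1 N at the ring); beyond roughly 0.5 rad it falls fast by its own weight unless the hook holds it back
- ring (a point): centre of the steel pull ring that stands in the door's plane on the middle of its top edge: 52 inside diameter, 68 outside, 8 mm round bar; the hole looks along the door's thickness (furnace x when shut). 165 mm from the hinge axis along the door and 12 mm behind it across the door; shut: z = 250; level: the ring lies flat with its centre at z = 100. Turns with the door
- ring_top (a point): middle of the bar of the ring at the end farthest from the hinge, 195 mm from the hinge axis along the door (shut: z = 280, the highest part of the ring)
- hook_rod: hook rod, 198 long, 0.16 kg, loose: wooden flat-sided handle 110 long, 16 wide, 24 high, then an 8 mm round steel shank that ends in a hook turned up. Origin: middle of the handle; +x along the rod to the hook, z up (the way the hook tip points). Handle x from -55 to +55; shank axis on the x axis; the upturned tip stands at x = 139, 8 mm thick, and ends 28 above the shank's axis
- hook_tip (a point): upper end of the hook, 139 ahead of and 28 above the rod's origin
- cradle: aluminium rod cradle fixed on the bench: base strip 136 x 52 x 8 with two forked rests at x = -42 and +42 (10 mm thick, top at z = 60, flared), between which the handle is free to grip. The fork slots run along its x, are 20 wide (handle 16) and their floor is at z = 34. Origin: middle of its underside
- cradle_seat (a point): where the middle of the rod's handle lies when the rod is in the cradle, z = 46; at the start the hook points along the cradle's +x, tip up
- jar_boric: white screw-capped jar with blue lid, 62 diameter, 92 high, loose, on the bench behind the cradle; origin at its underside
- jar_wax: white screw-capped jar, 52 diameter, 78 high, loose; origin at its underside
- vial_02: clear vial with a white cap, 27 diameter, 58 high, loose; origin at its underside

How it is judged (in metres and radians):
On the way, in this order (a step that is already met when the one before it is completed fails the run):
1. the hook rod is lifted clear of its cradle (distance between hook_rod and cradle_seat above 0.06 m), for 0.1 s.
2. the door is down on its stop (value of joint door above 1.48 rad), for 0.2 s.
At the end, for the whole second after the job is handed in: The door is down on its stop (above 1.48 rad) and the rod lies still in both forks of the cradle, hook tip up: handle's middle within 20 mm of the seat along the bench and 5 mm in height, in line with the slots within 0.09 rad, upright within 0.25 rad. Either way round is right (value of joint door above 1.48 rad and horizontal distance between hook_rod and cradle_seat below 0.02 m and height (world z) of hook_rod between 0.041 and 0.051 m and angle between the x axis of hook_rod and the x axis of cradle, either way round below 0.09 rad and angle between hook_rod's own z axis and vertical below 0.25 rad and linear speed of hook_rod below 0.02 m/s); the robot touches nothing.
It fails at once if the gripper or arm touches the furnace or its door (contact force between any of the fingers, the arm and furnace above 0.5 N).
It fails at once if the door is let drop or flung (faster than 3 rad/s) (velocity of joint door above 3 rad/s).
It fails at once if a jar or the clear vial is pushed aside by more than 30 mm or knocked over (distance of any of jar_boric, jar_wax, vial_02 from where it was at the start of the episode above 0.03 m or angle between any of jar_boric, jar_wax, vial_02's own z axis and vertical above 0.5 rad).
It also fails if it takes over 61 s, if anything falls off the work surface, if the arm or the gripper's body presses on something with over 40 N, if the wrist force passes 120 N, or if a joint passes its speed limit or range.

## Robot

A 6-joint arm with a two-finger parallel gripper is mounted at the origin on a cart in front of the work surface, level with it; the furniture and walls round the work are solid. World frame = base frame: x ahead of the robot, y to its left, z up, the work surface at z = 0. Lengths are in m, angles in degrees, forces in N, time in s.
With the tool pointing down it reaches from about 0.35 to 0.875 m from the base axis. Payload 4.2 kg.
Tool frame: the origin (TCP) lies at the centre of the arm's flange, where the gripper is bolted on; the fingertips stand 173 mm ahead of it and the grasp point (between the pads) lies 155 mm ahead of it; z points along the fingers, y is the line along which they close (so a half turn about z gives the same grasp; the last joint's range is limited). The gripper opens to 85 mm and grips with 20 to 120 N. Pads are 22 mm wide; open, the fingers measure 114 mm over their backs; the gripper's body (76 mm by 85 mm) begins 54 mm behind the grasp point. The pads swing forward as they close: fully open they stand 13 mm farther back than shut.
Start: joints at [-49.469, 22.042, 0.453, 0, -68.411, -14.817], TCP at [0.271, -0.563, 0.405] pointing down, gripper open.
Joint ranges: [-179.83, 179.83], [-69.29, 118.12], [-61.27, 80.66], [-181.25, 117.63], [-171.15, -9.14], [-177.46, 177.46]. Speed limits (degrees/s): [159.86, 159.86, 180, 180, 180, 180].

## Interface

Orientations are given as [roll, pitch, yaw] about the fixed x, y, z axes, in that order (R = Rz(yaw) Ry(pitch) Rx(roll)).
In Python, from workcell import move_ptp, servo_line, goto_joints, move_gripper, hold, inverse_kinematics, get_state, snapshot, Unreachable, job_done, regions_of, spot_point gives the robot as it stands. Calls block until the motion is done:
- move_ptp(position, orientation): joint-space move of the TCP to a pose.
- servo_line(position, frame=None, velocity=0.15, contact_N=None): straight line of the TCP; frame=None keeps the orientation; velocity is the mean speed in m/s. With contact_N (N) it stops when the force on the tool has changed by that much, and returns True; else False.
- goto_joints(angles): joint-space move.
- move_gripper(opening): finger opening in m; the grip force is fixed at half the most; returns when the fingers have stopped.
- hold(seconds).
- inverse_kinematics(position, orientation): joint angles nearest the present ones, or None.
- get_state(): the state.
- snapshot(name): name is "side" or "top" or "wrist"; returns a dict with "img" (384x512x3 uint8, blue, green, red), "fx", "fy", "cx", "cy" (pixels), "R" (3x3) and "t" (3): a world point X has camera coordinates R X + t. Camera axes: x right, y down, z forward; pixel columns grow to the right and rows downward; lengths in m; the calibration is good to about 2 mm. A picture is of the moment at which its call begins. There is no depth.
A pose or a line that the arm cannot do raises Unreachable and nothing moves.
- job_done(): hands the job in; it is judged then, once.
Trained networks look in the newest picture that a camera, given by its name, has taken for a name from the list of things; names that differ only in an ending like _2 or _b are one class to them, and where a whole thing is asked for, a point or a joint stands for the part that bears it (a point fixed in the world has none). Each returns a list of dicts, best first, with "conf" (0 to 1); they miss things now and then, are a little off and sometimes report something else, mostly with a low value. They report only what shows in the picture. A call takes as long as a camera call.
- regions_of(name, camera): "region" (384x512 bool, what is visible of it) and "point" ([column, row] as shares, 0 to 1, of the picture: columns of its width, rows of its height, amid what is visible of it).
- spot_point(name, camera): "point" ([column, row] as shares, 0 to 1, of the picture: columns of its width, rows of its height: a listed point, or the origin of a listed thing).
The state is a dict: "clock": time; "joints": joint angles; "qvel": joint speeds; "joint_torque": joint torques, N m; "tcp_pos": TCP position; "orientation": TCP orientation; "wrist_force": force on the tool from outside, world axes, zero at the start; "moment": the same for the moment, N m; "grip_width": finger opening in m; "grip_force": force on a finger pad.
Only numpy, scipy, OpenCV 4.12 (cv2) and the standard library are available. Lean on these libraries where they do the work, as an engineer would, in place of code of your own. Each camera call takes 0.05 s, during which the arm holds its last target. There are 200 camera calls.

## Working session

There is one attempt and no reset: what is moved stays moved. The work goes in short steps, each a Python script; the robot and the scene stay as the last script left them, time stands still between calls to the robot, and variables do not carry over. Pictures are saved under pics/ and viewed, at most 10 in all, crops included, and the job is handed in when it is done.

```bash
mkdir -p pics; ls; python3 - <<'E'
from workcell import *
import cv2,numpy as np
for c in ("side","top"):
    s=snapshot(c); cv2.imwrite(f"pics/{c}0.png",s["img"])
    print(c,s["fx"],s["cx"],s["cy"],np.round(-np.array(s["R"]).T@np.array(s["t"]),3),np.round(np.array(s["R"])[2],2))
    for n in ("furnace","door_hinge","ring","ring_top","hook_rod","hook_tip","cradle","cradle_seat","jar_boric","jar_wax","vial_02"):
        r=spot_point(n,c)
        print(n,[(round(d["conf"],2),np.round(np.array(d["point"])*[512,384],1).tolist()) for d in r[:2]])
print(get_state())
E
```

```text
pics
workcell.py
side 361.81732840823753 256.67297888667207 191.81672029791994 [0.446 0.584 0.559] [ 0.13 -0.89 -0.44]
furnace [(0.95, [170.5, 289.9]), (0.48, [169.2, 263.0])]
door_hinge [(0.61, [166.3, 261.8])]
ring [(0.97, [160.9, 194.0]), (0.65, [170.3, 293.4])]
ring_top [(0.66, [158.0, 174.8])]
hook_rod [(0.83, [301.6, 217.9])]
hook_tip [(0.9, [254.8, 197.5])]
cradle [(0.91, [300.3, 231.4])]
cradle_seat [(0.94, [298.2, 216.6])]
jar_boric [(0.67, [218.9, 219.6])]
jar_wax [(0.78, [232.1, 209.9])]
vial_02 [(0.44, [214.3, 233.1])]
top 395.75690447866276 260.1219453987532 191.6443421143635 [ 0.439 -0.153  1.206] [ 0.14 -0.02 -0.99]
furnace [(0.76, [207.5, 153.5])]
door_hinge [(0.56, [206.6, 148.9])]
ring [(0.71, [198.9, 133.2])]
ring_top [(0.62, [196.6, 130.4])]
hook_rod [(0.56, [308.0, 243.4])]
hook_tip [(0.51, [323.6, 199.9])]
cradle [(0.91, [302.6, 244.4])]
cradle_seat [(0.9, [310.2, 245.5])]
jar_boric [(0.85, [318.0, 166.0])]
jar_wax [(0.88, [337.8, 176.8]), (0.47, [326.7, 199.2])]
vial_02 [(0.63, [289.2, 168.1]), (0.27, [314.9, 167.0])]
{'clock': 1.2, 'joints': array([-4.94658738e+01,  2.20417322e+01,  4.52146176e-01, -7.76236813e-05,
       -6.84105621e+01, -1.48175611e+01]), 'qvel': array([ 0.0142952 , -0.04951557,  0.03901147,  0.07860336, -0.03498214,
        0.06778417]), 'joint_torque': array([ 2.39086592e-05, -3.92094684e+01,  1.88619035e+01,  4.19058278e+00,
       -3.63643576e-04,  1.55561128e-05]), 'tcp_pos': array([ 0.27122192, -0.56306076,  0.40470803]), 'orientation': array([ 1.79999838e+02,  3.18873369e-05, -1.54283464e+02]), 'wrist_force': array([-0.70499809,  0.4609766 ,  1.07985629]), 'moment': array([-0.00133937, -0.00156885,  0.00452532]), 'grip_force': 0.0, 'grip_width': 0.08570946076536665}
```

```bash
cat > h.py <<'E'
from workcell import *
import cv2,numpy as np
from scipy.optimize import least_squares
def P(s,X): c=np.array(s["R"])@X+np.array(s["t"]); return np.array([s["fx"]*c[0]/c[2]+s["cx"],s["fy"]*c[1]/c[2]+s["cy"]])
def onz(s,px,z):
    R=np.array(s["R"]);C=-R.T@np.array(s["t"]);d=R.T@np.array([(px[0]-s["cx"])/s["fx"],(px[1]-s["cy"])/s["fy"],1]);return C+d*(z-C[2])/d[2]
def tri(ss,pp): return least_squares(lambda X:np.concatenate([P(s,X)-p for s,p in zip(ss,pp)]),[.5,0,.1])
def sp(n,c):
    r=spot_point(n,c); return np.array(r[0]["point"])*[512,384] if r else None
E
python3 - <<'E'
from h import *
S=[snapshot("side"),snapshot("top")]
Z=dict(furnace=0,door_hinge=.085,ring=.25,ring_top=.28,hook_rod=.046,hook_tip=.074,cradle=0,cradle_seat=.046,jar_boric=0,jar_wax=0,vial_02=0)
for n,z in Z.items():
    p=[sp(n,c) for c in ("side","top")]
    if any(q is None for q in p): print(n,p);continue
    t=tri(S,p); print(n,np.round(t.x,3),round(t.cost,1),*[np.round(onz(s,q,z)[:2],3) for s,q in zip(S,p)])
a=[cv2.resize(s["img"],None,fx=1.5,fy=1.5) for s in S]
cv2.imwrite("pics/s1.png",a[0]);cv2.imwrite("pics/t1.png",a[1])
E
```

```text
furnace [ 0.724 -0.01   0.005] 3.2 [ 0.723 -0.015] [ 0.731 -0.008]
door_hinge [ 0.721 -0.013  0.082] 0.5 [ 0.718 -0.009] [ 0.723 -0.012]
ring [ 0.723 -0.01   0.25 ] 8.3 [ 0.729 -0.011] [ 0.715 -0.012]
ring_top [ 0.72  -0.019  0.277] 1.7 [ 0.72  -0.014] [ 0.716 -0.021]
hook_rod [ 0.454 -0.326  0.042] 0.9 [ 0.451 -0.319] [ 0.456 -0.325]
hook_tip [ 0.572 -0.362  0.078] 0.6 [ 0.575 -0.37 ] [ 0.57  -0.363]
cradle [ 0.542 -0.046  0.175] 2825.1 [ 0.449 -0.321] [ 0.744 -0.009]
cradle_seat [ 0.438 -0.323  0.05 ] 0.1 [ 0.437 -0.33 ] [ 0.439 -0.324]
jar_boric [ 0.681 -0.348  0.002] 2.0 [ 0.686 -0.352] [ 0.677 -0.349]
jar_wax [ 0.662 -0.433 -0.015] 0.4 [ 0.658 -0.407] [ 0.657 -0.43 ]
vial_02 [ 0.69  -0.268  0.002] 1.6 [ 0.695 -0.271] [ 0.687 -0.269]
```

View pics/s1.png

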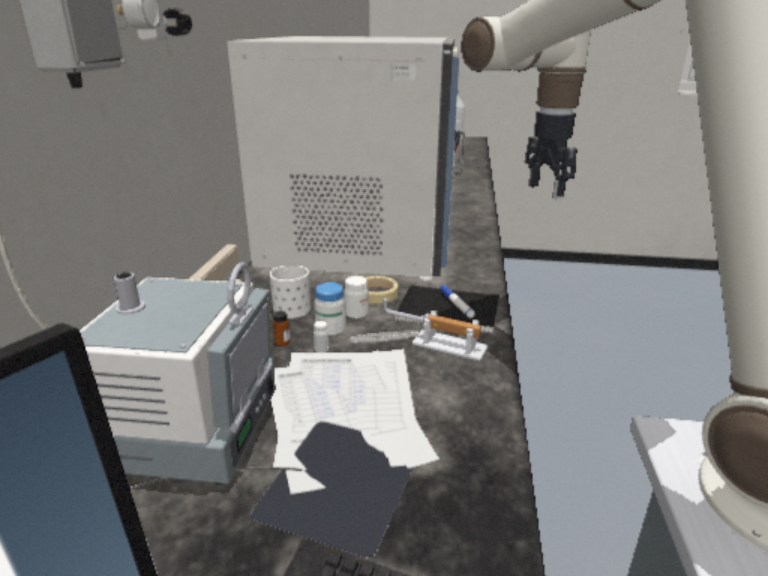

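View pics/t1.png

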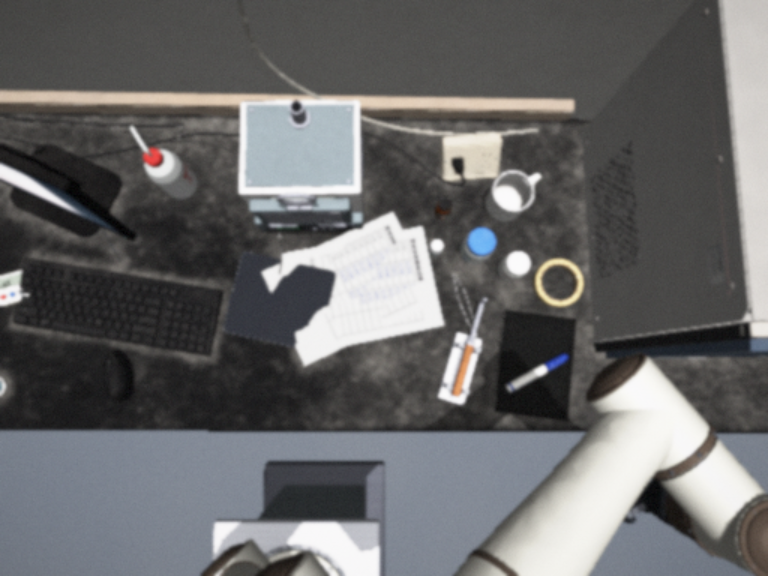

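The side view shows the furnace at left with its door shut and the ring at about (240,290). The rod lies in its cradle at (455,335), with the jars and vial at about x=320-360. In the top view the cradle is at (460,368), with the hook towards (485,300). The furnace roof corners are near (238,191), (361,192), (241,101) and (360,100). The triangulated heights agree with the given ones. Next I'll compute the furnace yaw and measure the cradle from above with the wrist camera.

```bash
python3 - <<'E'
from h import *
s=snapshot("top")
c=[onz(s,np.array(p)/1.5,.208) for p in [(238,191),(361,192),(360,100),(241,101)]]
print(np.round(c,3))
e=c[1]-c[0];b=c[2]-c[3];print("yaw",np.degrees(np.arctan2(e[0],-e[1])),np.degrees(np.arctan2(b[0],-b[1])),np.linalg.norm(e))
print(inverse_kinematics([.44,-.324,.36],[180,0,164]),inverse_kinematics([.44,-.324,.36],[180,0,-16]))
move_ptp([.40,-.324,.37],[180,0,164])
w=snapshot("wrist");S=[snapshot("side"),snapshot("top"),w]
N=("side","top","wrist")
for n,z in dict(hook_rod=.046,hook_tip=.074,cradle=0,cradle_seat=.046).items():
    p=[sp(n,k) for k in N]; ok=[i for i in range(3) if p[i] is not None]
    t=tri([S[i] for i in ok],[p[i] for i in ok]); print(n,np.round(t.x,4),round(t.cost,1),[(N[i],np.round(onz(S[i],p[i],z)[:2],4)) for i in ok])
cv2.imwrite("pics/w1.png",w["img"]); print(get_state()["clock"],get_state()["joints"])
E
```

```text
[[ 0.745  0.09   0.208]
 [ 0.746 -0.123  0.208]
 [ 0.915 -0.118  0.208]
 [ 0.909  0.091  0.208]]
yaw 0.30131824590482204 1.5071105374181024 0.21225019182612181
[-1.93619819e+01  1.65858617e+01 -1.44859797e+01 -2.54444375e-14
 -5.89281586e+01 -8.66380181e+01] [-1.93619819e+01  1.65858617e+01 -1.44859797e+01  2.54444375e-14
 -5.89281586e+01  9.33619819e+01]
hook_rod [ 0.4479 -0.3246  0.0391] 0.7 [('side', array([ 0.4506, -0.315 ])), ('wrist', array([ 0.4447, -0.324 ]))]
hook_tip [ 0.5776 -0.3596  0.0683] 1.5 [('side', array([ 0.5797, -0.3491])), ('top', array([ 0.5734, -0.3588]))]
cradle [ 0.4495 -0.3279 -0.0151] 0.5 [('side', array([ 0.4469, -0.302 ])), ('wrist', array([ 0.4451, -0.327 ]))]
cradle_seat [ 0.4468 -0.321   0.0467] 0.0 [('side', array([ 0.4469, -0.3224])), ('wrist', array([ 0.447, -0.321]))]
4.325 [-2.09206831e+01  1.30338846e+01 -1.78687547e+01  8.57530822e-04
 -5.90936303e+01 -8.50775800e+01]
```

View pics/w1.png

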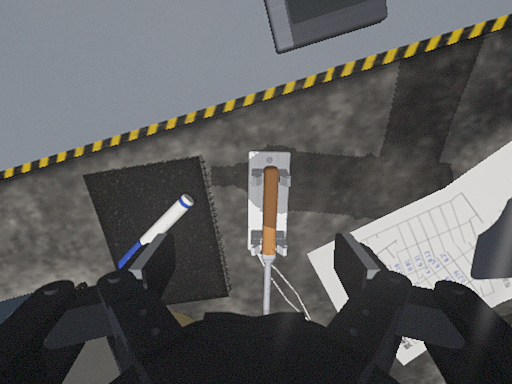

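The wrist view shows the cradle centred near (269,205), with the orange handle running from (271,167) to (268,255) and the shank down to (266,310). I'll refine the yaw and centre by image processing.

```bash
python3 - <<'E'
from h import *
w=snapshot("wrist");hsv=cv2.cvtColor(w["img"],cv2.COLOR_BGR2HSV)
m=cv2.inRange(hsv,(3,110,60),(22,255,255));m[:140]=0;m[265:]=0;m[:,:230]=0;m[:,310:]=0
y,x=np.nonzero(m);pts=np.c_[x,y].astype(np.float32)
r=cv2.minAreaRect(pts);b=cv2.boxPoints(r);q=np.array([onz(w,p,.058) for p in b]);print(r,np.round(q,4),len(x))
c=q.mean(0);d=[q[i]-q[i-1] for i in range(4)];d=max(d,key=np.linalg.norm);print(c,np.linalg.norm(d),np.degrees(np.arctan2(d[1],d[0])))
r2=regions_of("cradle","wrist");M=r2[0]["region"];yy,xx=np.nonzero(M)
r=cv2.minAreaRect(np.c_[xx,yy].astype(np.float32));q=np.array([onz(w,p,.008) for p in cv2.boxPoints(r)]);print(r,np.round(q,4),q.mean(0))
E
```

```text
((269.0383605957031, 210.48257446289062), (13.839205741882324, 87.2774887084961), 2.1610796451568604) [[ 0.4874 -0.3407  0.058 ]
 [ 0.3887 -0.3094  0.058 ]
 [ 0.3933 -0.2954  0.058 ]
 [ 0.4925 -0.3253  0.058 ]] 1159
[ 0.440492   -0.31769134  0.058     ] 0.10357092897115683 -16.757568060205017
((267.1189880371094, 202.52474975585938), (42.2462158203125, 104.07677459716797), 2.2906100749969482) [[ 0.5083 -0.369   0.008 ]
 [ 0.3728 -0.3232  0.008 ]
 [ 0.3891 -0.2738  0.008 ]
 [ 0.5268 -0.3137  0.008 ]] [ 0.44924342 -0.319938    0.008     ]
```

```bash
python3 - <<'E'
from h import *
o=[180,0,163.2]
move_ptp([.445,-.320,.27],o)
print(servo_line([.445,-.320,.201],velocity=.06,contact_N=8))
move_gripper(0); s=get_state();print(s["grip_width"],s["grip_force"],s["tcp_pos"],s["wrist_force"])
servo_line([.445,-.320,.31],velocity=.08)
servo_line([.445,-.320,.425],velocity=.15)
S=[snapshot("side"),snapshot("top"),snapshot("wrist")];N=("side","top","wrist")
for n in ("hook_rod","hook_tip"):
    p=[sp(n,k) for k in N]; ok=[i for i in range(3) if p[i] is not None]
    if len(ok)>1: t=tri([S[i] for i in ok],[p[i] for i in ok]); print(n,np.round(t.x,4),round(t.cost,1),[N[i] for i in ok])
s=get_state();print(s["clock"],s["grip_width"],s["wrist_force"],s["moment"])
im=cv2.resize(S[0]["img"][120:260,200:360],None,fx=3,fy=3)
im2=S[2]["img"]; im=cv2.resize(im,(480,384));cv2.imwrite("pics/g1.png",cv2.resize(np.hstack([im,im2[:,100:420]]),(800,384)))
E
```

```text
False
0.015100938294519584 58.669066429138184 [ 0.44510772 -0.32004042  0.20122528] [0.01313863 0.36651514 0.84494593]
hook_rod [ 0.4486 -0.3199  0.2592] 0.0 ['side', 'wrist']
hook_tip [ 0.5778 -0.3641  0.2891] 19.1 ['side', 'top']
9.7667 0.015148058961764594 [ 0.23680423 -0.477746   -1.01647736] [-0.0088394  -0.01054617  0.02833702]
```

View pics/g1.png

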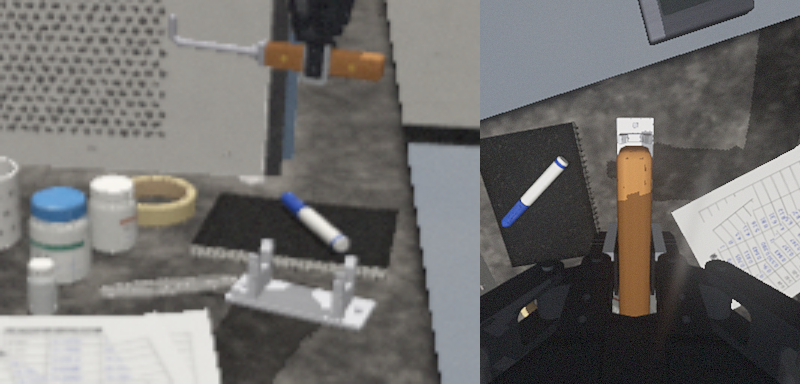

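The rod is held square near mid-handle (left panel: handle 262-383, fingers at 316), and the hook tip is up at (172,20). The cradle is empty. Next I'll bring it in front of the ring and check the tip against the ring.

```bash
python3 - <<'E'
from h import *
o=[180,0,180]
move_ptp([.50,-.012,.395],o)
S=[snapshot("side"),snapshot("top")];N=("side","top")
for n in ("ring","ring_top","hook_tip","hook_rod"):
    p=[sp(n,k) for k in N]; ok=[i for i in range(2) if p[i] is not None]
    if len(ok)>1: t=tri([S[i] for i in ok],[p[i] for i in ok]); print(n,np.round(t.x,4),round(t.cost,1),np.round(p,1).tolist())
    else: print(n,p)
E=[np.array([.639,-.012,.268]),np.array([.734,-.012,.28])]
print([[np.round(P(s,e),1).tolist() for s in S] for e in E])
s=get_state();print(s["clock"],s["joints"])
a=cv2.resize(S[0]["img"][130:290,120:280],(600,600));b=cv2.resize(S[1]["img"][100:250,150:250],(200,300))
a=a[:, :];a=a[:600,:600];b=np.vstack([b,b*0]);cv2.imwrite("pics/r1.png",np.hstack([a,b]))
E
```

```text
ring [ 0.7208 -0.0196  0.247 ] 1.5 [[159.6, 192.0], [199.1, 134.0]]
ring_top [None, array([195.584 , 131.2128])]
hook_tip [ 0.6406 -0.019   0.2626] 3.7 [[198.1, 187.5], [197.1, 165.0]]
hook_rod [0.6291 0.0124 0.2782] 2593.1 [[157.8, 179.6], [192.9, 222.6]]
[[[199.3, 186.9], [193.5, 163.1]], [[150.5, 177.9], [194.0, 123.4]]]
11.4667 [ 1.72284793e+01  1.03051949e+01 -1.75540388e+01  3.81600478e-03
 -6.21436477e+01 -1.07255211e+02]
```

View pics/r1.png

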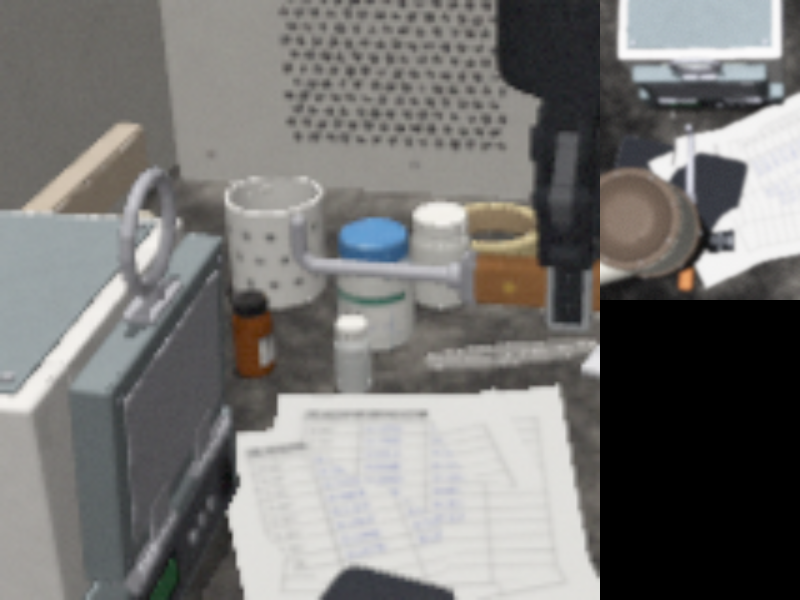

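The side crop shows the ring top at about (161,176) px and the hook tip at about (199,187) px. Ring x therefore comes out near 0.715-0.72. I'll enlarge the top view to check the lateral alignment.

```bash
python3 - <<'E'
from h import *
s=snapshot("top")
cv2.imwrite("pics/r2.png",cv2.resize(s["img"][120:195,150:250],(800,600),interpolation=cv2.INTER_CUBIC))
def c(X): return ((P(s,np.array(X))-[150,120])*8-0).round().tolist()
for h in (.708,.722):
  print(h,"roofedge",c([h+.024,.08,.208]),c([h+.024,-.1,.208]),"doortopfront",c([h,.074,.208]),c([h,-.098,.208]),"basebottom",c([h,-.012,0]),"hinge",c([h,-.012,.085]))
for y in (-.012,-.02): print(y,"tip",c([.639,y,.268]),"shank",c([.56,y,.24]),"ringtop",c([.72,y,.28]))
E
```

```text
0.708 roofedge [98.0, 98.0] [655.0, 106.0] doortopfront [114.0, 171.0] [648.0, 177.0] basebottom [453.0, 315.0] hinge [427.0, 264.0]
0.722 roofedge [100.0, 56.0] [656.0, 64.0] doortopfront [115.0, 129.0] [649.0, 135.0] basebottom [454.0, 280.0] hinge [428.0, 226.0]
-0.012 tip [348.0, 344.0] shank [353.0, 616.0] ringtop [350.0, 72.0]
-0.02 tip [375.0, 345.0] shank [379.0, 617.0] ringtop [377.0, 73.0]
```

View pics/r2.png

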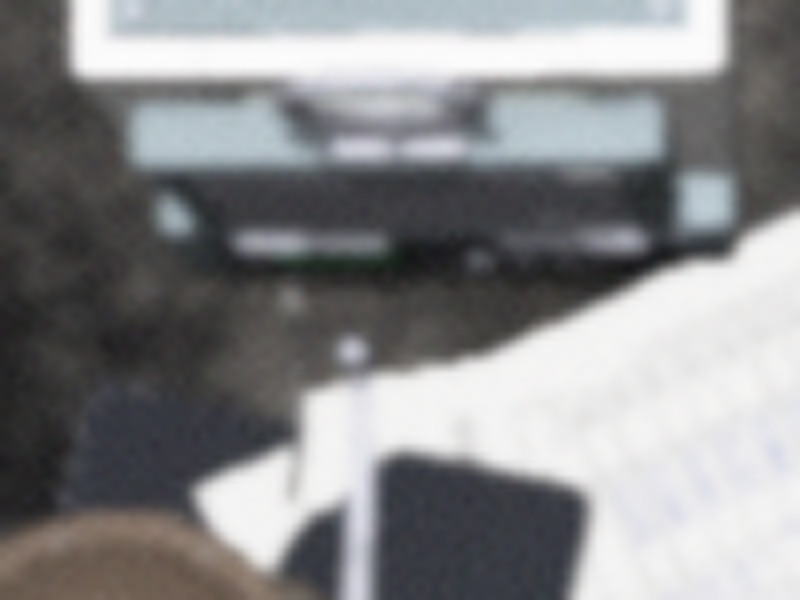

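The tip is at (351,350), as predicted. The ring centre is at about (390,80), so the ring sits at y≈-0.019. The door's top front edge is at row 167, so it is probably slightly ajar. I'll insert the hook with y=-0.019, raise it, begin the pull, then check.

```bash
cat >> h.py <<'E'
H=.718;Y=-.019
def bar(t): return H+.012*np.cos(t)-.195*np.sin(t), .085+.195*np.cos(t)+.012*np.sin(t)
def tcp(t):
    x,z=bar(t); return [x-.131+.015*np.sin(t)**2, Y, z-.008-.005*np.cos(t)+.155]
E
python3 - <<'E'
from h import *
servo_line([.50,Y,.395],velocity=.1)
print("ins",servo_line([.607,Y,.395],velocity=.06,contact_N=5),get_state()["tcp_pos"])
print("lift",servo_line([.607,Y,tcp(0)[2]],velocity=.05,contact_N=5),get_state()["tcp_pos"])
for t in (.1,.2,.3): servo_line(tcp(t),velocity=.03); print(t,np.round(get_state()["wrist_force"],2))
S=[snapshot("side"),snapshot("top")]
x,z=bar(.3);print("bar pred",x,z,[P(s,np.array([x,Y,z])).round(1).tolist() for s in S],get_state()["clock"])
a=cv2.resize(S[0]["img"][130:290,120:280],(520,520));b=cv2.resize(S[1]["img"][110:200,160:240],(280,315))
b=np.vstack([b,np.zeros((205,280,3),np.uint8)]);cv2.imwrite("pics/p1.png",np.hstack([a,b]))
E
```

```text
ins False [ 0.6067718  -0.01900749  0.39515329]
lift False [ 0.60686086 -0.01897387  0.42190334]
0.1 [-0.15 -0.14 -1.84]
0.2 [ 0.15  0.09 -2.28]
0.3 [-0.35 -0.47 -1.8 ]
bar pred 0.671837597570546 0.27483685785942924 [[183.4, 181.0], [196.4, 149.1]] 17.1167
```

View pics/p1.png

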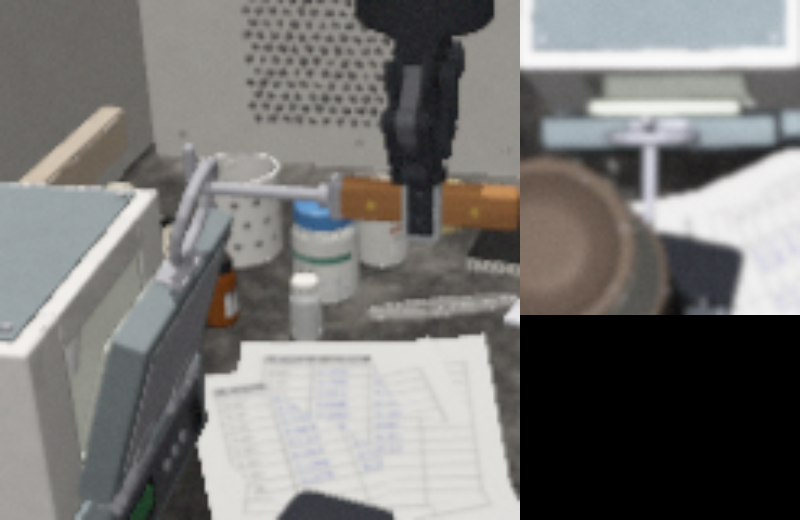

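The hook has caught the ring and the door is open about 0.3 rad. The bar is at (183.7,180.8) px against a predicted (183.4,181.0), so the model holds. I'll continue lowering, with a force guard.

```bash
python3 - <<'E'
from h import *
for t in list(np.arange(.38,1.56,.09))+[1.57]:
    servo_line(tcp(t),velocity=.035); f=get_state()["wrist_force"]; print(round(t,2),np.round(f,1))
    if np.linalg.norm(f)>12: print("stop");break
s0=get_state();print(s0["clock"],s0["tcp_pos"])
S=[snapshot("side"),snapshot("top")]
a=cv2.resize(S[0]["img"][130:290,120:280],(520,520));b=cv2.resize(S[1]["img"][110:230,160:240],(280,420))
b=np.vstack([b,np.zeros((100,280,3),np.uint8)]);cv2.imwrite("pics/p2.png",np.hstack([a,b]))
E
```

```text
0.38 [-0.1  0.5 -1.7]
0.47 [-0.3 -0.7 -2.5]
0.56 [ 1.1  0.5 -3.7]
0.65 [-0.1  0.1 -4. ]
0.74 [ 0.1 -0.5 -3.3]
0.83 [-0.4 -0.9 -2.9]
0.92 [ 0.8  0.3 -1.9]
1.01 [-0.4 -0.8 -2.5]
1.1 [-0.4 -0.2 -3.1]
1.19 [-0.9 -0.8 -2.3]
1.28 [-0.6 -0.2 -3.1]
1.37 [-1.1  0.5 -2.7]
1.46 [-0.5 -0.2 -2.6]
1.55 [-0.1 -0.  -2. ]
1.57 [ 0.   0.3 -2.3]
26.075 [ 0.40693167 -0.01902196  0.24401311]
```

View pics/p2.png

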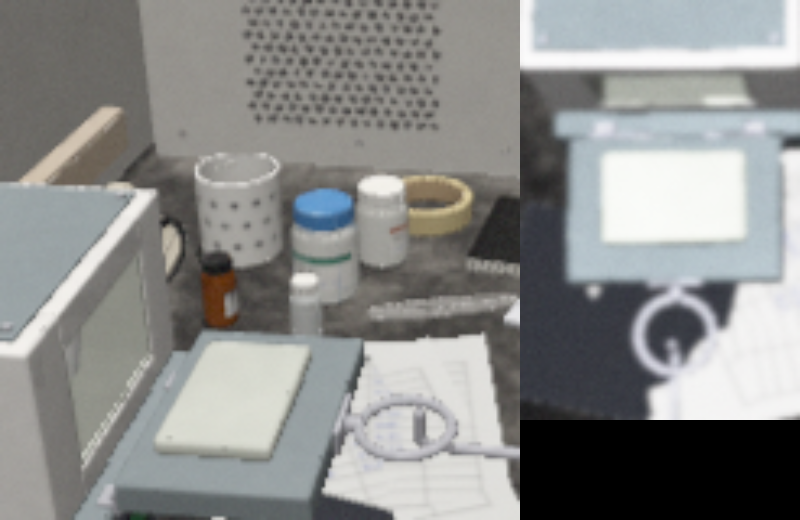

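The door is level, with the tip standing up free inside the ring hole at (420,425) and not touching the bar. I'll lower out, clear sideways, go back over the cradle and measure.

```bash
python3 - <<'E'
from h import *
x,y,z=get_state()["tcp_pos"]
c=servo_line([x,Y,.204],velocity=.03,contact_N=6); print(c,get_state()["tcp_pos"],get_state()["wrist_force"])
if not c:
    print(servo_line([x,-.12,.204],velocity=.08,contact_N=5))
    servo_line([x,-.12,.38],velocity=.15)
    move_ptp([.445,-.320,.31],[180,0,163.2]); hold(.3)
    S=[snapshot("side"),snapshot("top"),snapshot("wrist")];N=("side","top","wrist")
    for n in ("hook_rod","hook_tip","cradle_seat","ring"):
        p=[sp(n,k) for k in N]; print(n,[None if q is None else q.round(1).tolist() for q in p])
    for X in ([.445,-.32,.155],[.445+.139*np.cos(.293),-.32-.139*np.sin(.293),.183]): print([P(s,np.array(X)).round(1).tolist() for s in S])
    print(get_state()["clock"])
    a=cv2.resize(S[0]["img"][150:290,130:340],(800,533));cv2.imwrite("pics/b1.png",a)
E
```

```text
False [ 0.40711633 -0.01897351  0.20418099] [-0.62388904  0.08369604 -0.96341692]
False
hook_rod [[300.1, 182.5], None, [250.0, 253.6]]
hook_tip [[257.0, 162.9], [331.5, 197.1], None]
cradle_seat [[299.1, 217.0], [309.4, 247.1], None]
ring [[244.2, 260.1], [205.5, 204.8], None]
[[303.5, 181.5], [314.5, 245.4], [251.5, 252.4]]
[[257.1, 163.7], [330.9, 194.2], [251.4, 501.1]]
32.3167
```

View pics/b1.png

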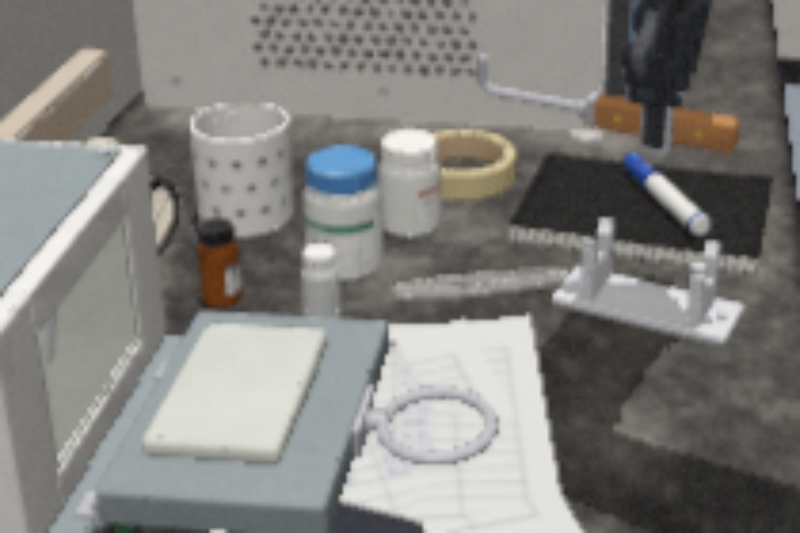

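The door stays level, the rod is still straight in the gripper, and its tip is within about 1 px of the predicted position. I'll lower it along the path it came out by.

```bash
python3 - <<'E'
from h import *
print(servo_line([.445,-.320,.2015],velocity=.05,contact_N=6),get_state()["tcp_pos"],get_state()["wrist_force"])
if get_state()["tcp_pos"][2]<.206:
    move_gripper(.085); hold(.3)
    servo_line([.445,-.320,.33],velocity=.08)
    move_ptp([.40,-.324,.37],[180,0,164]); hold(.3)
    w=snapshot("wrist");s=snapshot("side");print(get_state()["clock"],get_state()["grip_width"])
    hsv=cv2.cvtColor(w["img"],cv2.COLOR_BGR2HSV)
    m=cv2.inRange(hsv,(3,110,60),(22,255,255));m[:140]=0;m[265:]=0;m[:,:230]=0;m[:,310:]=0
    print(cv2.minAreaRect(cv2.findNonZero(m)), "before: (269.0,210.5),(13.8,87.3),2.16")
    a=cv2.resize(s["img"][180:250,230:350],(480,280));cv2.imwrite("pics/e1.png",np.vstack([a,cv2.resize(w["img"][130:290,170:370],(480,300))]))
E
```

```text
False [ 0.44507049 -0.32001962  0.2017305 ] [ 0.06541759  0.13232001 -1.27918596]
38.1167 0.08459291734147815
((267.8834533691406, 210.99610900878906), (13.825654983520508, 88.2176742553711), 1.9091525077819824) before: (269.0,210.5),(13.8,87.3),2.16
```

View pics/e1.png

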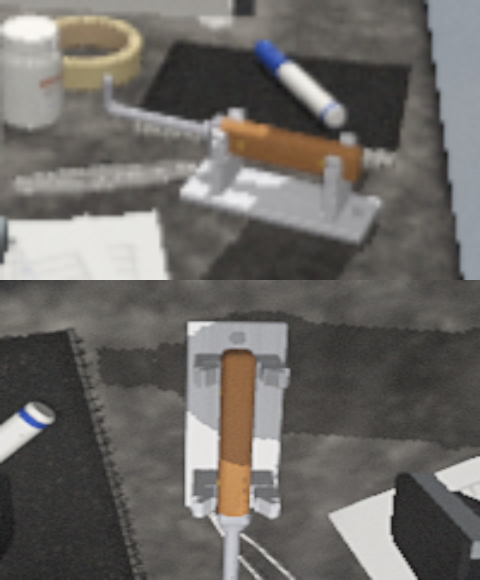

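The rod sits in both forks with its hook up. It is within about 1 px and 0.3° of where it started.

```bash
python3 -c "
from workcell import *
print(job_done())"
```

```text
the job is handed in; nothing more can be done
None
```

The furnace door is down level on its stop, the rod is back in both forks of the cradle with its hook up, and the job was handed in at about 38 s; the judge returned no verdict.

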